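# Restock the revolving condiment stand in the rack's order

### The job

Move the three condiments from the refill rack on the right onto the revolving stand in the same order: whichever stands leftmost in the rack (seen from the robot) goes on the red coaster, the middle one on the yellow and the rightmost on the blue, each upright and flat inside its coaster's rim. The back of the stand is under the bowl shelf, so never reach in under the shelf: turn the stand to bring each coaster out to the front before you set its condiment down. Tip nothing over, and leave the green-lidded chili jar where it stands.

Things in the scene. Friction and masses are not known exactly. Their poses are not given: they have to be found in the camera images.
- sesame_oil: small round sesame oil bottle, dark olive glass, yellow label and yellow cap; 141 mm tall, body 57 mm across up to 105 mm height, then narrowing to the cap, 28 mm across, from 122 to 141 mm (cap axis 2 mm along x from the origin); about 0.24 kg; origin: centre of its underside, z up
- pepper_shaker: plain round steel pepper shaker, 58 mm across, 95 mm tall, about 0.16 kg; origin: centre of its underside, z up
- spice_jar: slim round spice jar, white lid, white and green label; 47 mm across, 98 mm tall, about 0.11 kg; origin: centre of its underside, z up
- cup_sesame_oil: white square cup in which the sesame oil bottle stands at the start; three such cups stand in one row, 100 mm apart, on a low fixed steel carrier (the refill rack). Outside 82 x 82 mm, walls 26 mm high, 3 mm thick, inner floor 3 mm above the origin. Origin: centre of its underside, 8 mm above the worktop; y axis along the row to the left, seen from the robot; z up
- cup_pepper_shaker: white square cup in which the pepper shaker stands at the start; three such cups stand in one row, 100 mm apart, on a low fixed steel carrier (the refill rack). Outside 82 x 82 mm, walls 26 mm high, 3 mm thick, inner floor 3 mm above the origin. Origin: centre of its underside, 8 mm above the worktop; y axis along the row to the left, seen from the robot; z up
- cup_spice_jar: white square cup in which the spice jar stands at the start; three such cups stand in one row, 100 mm apart, on a low fixed steel carrier (the refill rack). Outside 82 x 82 mm, walls 26 mm high, 3 mm thick, inner floor 3 mm above the origin. Origin: centre of its underside, 8 mm above the worktop; y axis along the row to the left, seen from the robot; z up
- coaster_red: red coaster on the revolving stand, 86 mm across, rim 8 mm high, 78 mm across inside. Origin: centre of its underside, 30 mm above the worktop; its floor is 2 mm higher. The round wooden deck (330 mm across) turns either way without stops, with light friction, about the upright axis midway between the three coasters (100 mm from each centre) and stays where left
- coaster_yellow: yellow coaster, next to the red one clockwise seen from above, 86 mm across, rim 8 mm high, 78 mm across inside. Origin: centre of its underside, 30 mm above the worktop; its floor is 2 mm higher. To turn the deck use its pegs: three upright steel pegs, 16 mm thick, stand on its rim midway between neighbouring coasters, axis 150 mm from the deck's axis, top 82 mm above the worktop
- coaster_blue: blue coaster, next to the yellow one clockwise seen from above, 86 mm across, rim 8 mm high, 78 mm across inside. Origin: centre of its underside, 30 mm above the worktop; its floor is 2 mm higher. The bowl shelf above the back of the stand has its front edge at x = 0.595 m, 0.43 m above the worktop; larger x is under the shelf
- chili_oil_jar: bystander: squat chili jar with a green lid and red contents, 64 x 68 mm, 84 mm tall, standing on the worktop before the stand; origin: centre of its underside
Mind the look-alikes: they are no part of the job. What is shaped like the pepper_shaker but pink is not meant. Leave any pink look-alike of the spice_jar alone.

How it is judged:
By the outcome, as a careful person would: the job done as asked, in the order asked, and still so for the second after the job is handed in, with the robot touching nothing.
It also fails if it takes over 131 s, if anything falls off the work surface, if the arm or the gripper's body presses on something with over 40 N, if the wrist force passes 120 N, or if a joint passes its speed limit or range.

### The arm

A 6-joint arm with a two-finger parallel gripper is mounted at the origin on the work surface; the furniture and walls round the work are solid. World frame = base frame: x ahead of the robot, y to its left, z up, the work surface at z = 0. Lengths are in m, angles in degrees, forces in N, time in s.
With the tool pointing down it reaches from about 0.325 to 0.875 m from the base axis. Payload 4.4 kg.
Tool frame: the origin (TCP) lies between the finger pads, 19 mm behind the fingertips; this is the grasp point; z points along the fingers, y is the line along which they close (so a half turn about z gives the same grasp; the last joint's range is limited). The gripper opens to 85 mm and grips with 20 to 120 N. Pads are 22 mm wide; open, the fingers measure 114 mm over their backs; the gripper's body (76 mm by 85 mm) begins 54 mm behind the grasp point. The pads swing forward as they close: fully open they stand 13 mm farther back than shut.
Start: joints at [61.392, 11.837, 88.321, -0, 79.842, -8.623], TCP at [0.197, 0.54, 0.25] pointing down, gripper open.
Joint ranges: [-156.59, 156.59], [-49.26, 127.26], [12.9, 141.05], [-63.56, 243.56], [4.71, 150.69], [-161.64, 161.64]. Speed limits (degrees/s): [159.86, 159.86, 180, 180, 180, 180].

### API

Orientations are given as a 3x3 rotation matrix whose columns are the frame's x, y, z axes.
In Python, from plant import manip, imaging, job gives the robot as it stands.
- The arm moves only by the tool carry_out, never from a script. Its argument "series" is a list of rows, each a list of 3 entries, a list of its own where there are three numbers: the closure, from 0 (fully open) to 1 (shut), then the shift along the world's x, y, z in units of 80 mm (1.0 is 80 mm), then the turn, a rotation vector about the world's x, y, z in units of pi rad (1.0 is pi rad). In form: [[hand, [tx, ty, tz], [rx, ry, rz]], ...]. A call has 1 to 12 rows; each row shifts and turns the commanded pose from where the row before left it; what a row does not reach is not made up. A row lasts 1/10 s, in which the tool goes at most 50 mm and 8.59 degrees, less where a joint would pass 70% of its speed; a pose out of reach is approached as far as the arm can. A call with a number of a shift or a turn outside -1 to 1 is refused whole. A call with a gripper value outside its range is refused whole. The fingers move at their own pace and stop on an object; "grip_force" is the grip in N (left out, the last holds). Time passes only in rows, so rows that do not move let the fingers close. It gives the time, the measured TCP pose, the force, the opening and the grip force at its end, in the units of the state.
- manip.read_state(): the state, without advancing time (a new reading comes with each control period).
- imaging.capture(name): name is "scene" or "top"; returns a dict with "image" (400x640x3 uint8, blue, green, red), "fx", "fy", "cx", "cy" (pixels), "distortion" ([k1, k2, p1, p2, k3] as OpenCV has them; the pictures are not rectified), "T" (4x4, takes a point from camera to world coordinates). Camera axes: x right, y down, z forward; pixel columns grow to the right and rows downward; lengths in m; the calibration is good to about 2 mm. A picture is of the moment at which its call begins. There is no depth.
- job.hand_in(): hands the job in; it is judged then, once.
The state is a dict: "time": time; "q": joint angles; "joint_vel": joint speeds; "joint_torque": joint torques, N m; "position": TCP position; "tool_rot": TCP orientation; "ft_force": force on the tool from outside, world axes, zero at the start; "ft_torque": the same for the moment, N m; "opening": finger opening in m; "gripper_force": force on a finger pad.
Only numpy, scipy, OpenCV 4.12 (cv2) and the standard library are available. Lean on these libraries where they do the work, as an engineer would, in place of code of your own. Each camera call takes 0.05 s, during which the arm holds its last target. There are 200 camera calls.

## Working session

There is one attempt and no reset: what is moved stays moved. The work goes in short steps, Python scripts to look and compute and a tool call to move; the robot and the scene stay as the last step left them, time stands still between calls to the robot, and variables do not carry over. Pictures are saved under pics/ and viewed, at most 14 in all, crops included, and the job is handed in when it is done.

Besides the shell and the picture viewer there is one more tool, called after "Emit:" by a JSON object that holds its "method" and its "body". carry_out: Moves the arm, as the interface text tells. Shifts and turns lie within -1 to 1; 1 stands for 80 mm of shift or pi rad of turn. Its arguments: {"type":"object","properties":{"series":{"type":"array"},"grip_force":{"type":"number"}},"required":["series"]}

```bash
ls; mkdir -p pics; python3 - <<'E'
from plant import manip, imaging, job
import cv2,pickle
for n in("scene","top"):
    c=imaging.capture(n); cv2.imwrite(f"pics/{n}0.png",c["image"]); pickle.dump(c,open(f"{n}0.pkl","wb"))
    print(n,c["fx"],c["cx"],c["distortion"],c["T"].round(3).tolist() if hasattr(c["T"],"round") else c["T"])
s=manip.read_state();print(s)
E
```

```text
pics
scene 496.880396126041 319.9685303965456 [-0.09025354  0.          0.          0.          0.        ] [[0.429, -0.585, 0.688, -0.699], [-0.904, -0.279, 0.325, -0.6], [0.002, -0.761, -0.648, 1.137], [0.0, 0.0, 0.0, 1.0]]
top 388.6349019673528 319.88053165231753 [-0.05219093  0.          0.          0.          0.        ] [[-0.022, -0.995, 0.102, 0.36], [-1.0, 0.02, -0.019, -0.04], [0.017, -0.103, -0.995, 1.145], [0.0, 0.0, 0.0, 1.0]]
{'time': 0.1, 'q': array([ 6.13941158e+01,  1.18821850e+01,  8.83972270e+01,  4.47831197e-05,
        7.98425479e+01, -8.62267786e+00]), 'joint_vel': array([ 0.00931645, -0.02505775, -0.10932935,  0.08249523, -0.1080411 ,
       -0.05949336]), 'joint_torque': array([-1.74528755e-04, -3.84092939e+01, -2.92550468e+01, -2.73095829e-04,
        4.81796073e-03, -3.91257842e-06]), 'position': array([0.1961938 , 0.53979762, 0.24890884]), 'tool_rot': array([[-9.39792618e-01,  3.41743758e-01, -1.01981097e-03],
       [ 3.41745130e-01,  9.39790815e-01, -1.86840175e-03],
       [ 3.19894349e-04, -2.10442560e-03, -9.99997735e-01]]), 'ft_force': array([-0.37226559, -1.12450926,  0.6984758 ]), 'ft_torque': array([-0.03881742, -0.02596884,  0.02473936]), 'gripper_force': 0.0, 'opening': 0.08543102428329773}
```

View pics/scene0.png

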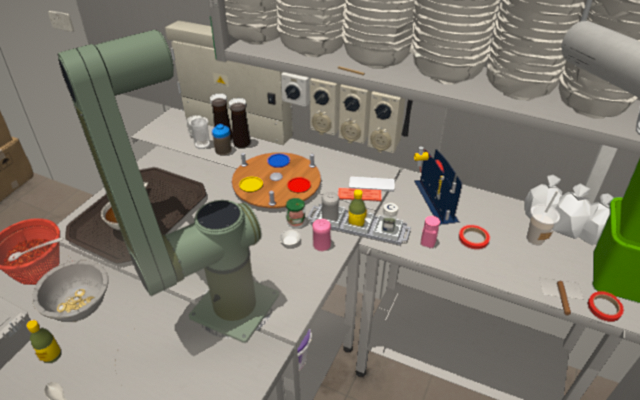

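View pics/top0.png

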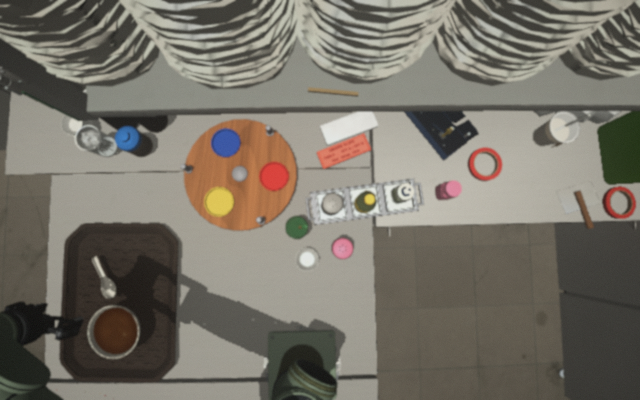

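The top view shows the steel shaker at (333,204), the sesame bottle at (367,201) and the white-lidded jar at (403,192). Red is at (274,176), yellow at (219,201) and blue at (226,142), with pegs at (187,168), (271,131) and (262,219).

Candidates in the scene view:
- **Shaker:** steel at (330,206), pink at (321,235) and (430,232).
- **Sesame oil:** in the rack at (357,209), a second bottle at (43,342).
- **Spice jar:** in the rack at (390,218).

I choose the three in the rack and check them in a crop.

```bash
cat > h.py <<'E'
import numpy as np,cv2,pickle
def K(c): return np.array([[c["fx"],0,c["cx"]],[0,c["fy"],c["cy"]],[0,0,1.]])
def p2w(c,uv,z):
    n=cv2.undistortPoints(np.array([[uv]],float),K(c),np.array(c["distortion"]))[0,0]
    T=np.array(c["T"]);d=T[:3,:3]@[n[0],n[1],1];o=T[:3,3]
    return (o+d*(z-o[2])/d[2])[:2]
def w2p(c,P):
    T=np.linalg.inv(np.array(c["T"]))
    return cv2.projectPoints(np.array(P,float).reshape(-1,3),cv2.Rodrigues(T[:3,:3])[0],T[:3,3],K(c),np.array(c["distortion"]))[0][:,0]
def blob(c,lo,hi,box=None):
    m=cv2.inRange(cv2.cvtColor(c["image"],cv2.COLOR_BGR2HSV),lo,hi)
    if box:
        q=np.zeros_like(m);x0,y0,x1,y1=box;q[y0:y1,x0:x1]=m[y0:y1,x0:x1];m=q
    n,l,s,ce=cv2.connectedComponentsWithStats(m)
    i=1+np.argmax(s[1:,4]);return ce[i],s[i]
E
python3 - <<'E'
from h import *
t=pickle.load(open("top0.pkl","rb"));s=pickle.load(open("scene0.pkl","rb"))
a=cv2.resize(t["image"][110:270,170:440],None,fx=2.9,fy=2.9,interpolation=cv2.INTER_CUBIC)
cv2.imwrite("pics/topc.png",a[:, :800])
cv2.imwrite("pics/scc.png",cv2.resize(s["image"][130:260,220:450],None,fx=3.4,fy=3.4,interpolation=cv2.INTER_CUBIC))
B={"red":((0,180,120),(6,255,255)),"yellow":((22,150,120),(32,255,255)),"blue":((108,150,60),(125,255,255))}
for c,nm,box in((t,"top",(180,110,305,235)),(s,"scene",(225,145,325,210))):
  for k,(lo,hi) in B.items():
    ce,st=blob(c,lo,hi,box);print(nm,k,ce.round(1),st,p2w(c,ce,.036).round(4))
E
```

```text
top red [273.4 175.9] [259 163  29  27 583] [0.5403 0.0712]
top yellow [218.8 201.4] [205 187  29  29 649] [0.4696 0.2284]
top blue [225.5 142.3] [213 130  26  26 521] [0.642  0.2101]
scene red [298.6 184.4] [288 177  23  16 274] [0.5416 0.0715]
scene yellow [250.6 183.8] [239 177  24  15 289] [0.4705 0.2296]
scene blue [278.3 160.2] [268 154  21  13 196] [0.642  0.2107]
```

View pics/topc.png

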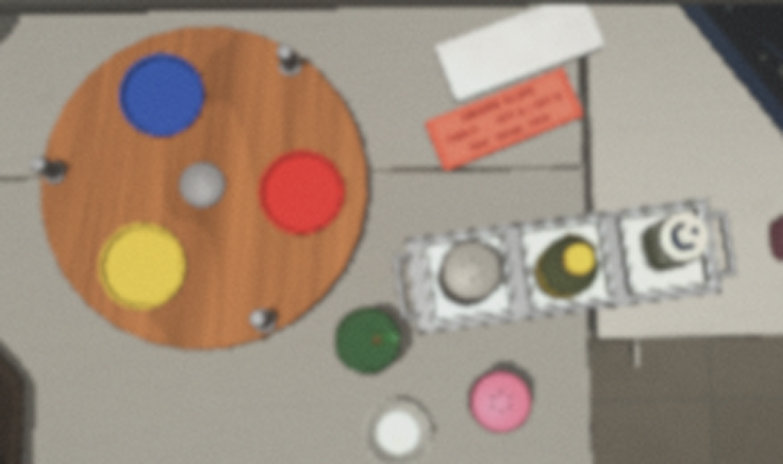

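View pics/scc.png

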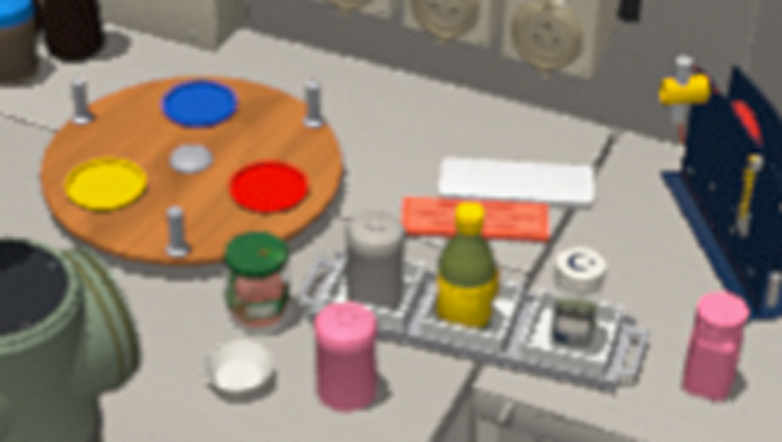

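```bash
python3 - <<'E'
from h import *
t=pickle.load(open("top0.pkl","rb"));s=pickle.load(open("scene0.pkl","rb"))
f=lambda x,y:(170+x/2.9,110+y/2.9); g=lambda x,y:(220+x/3.4,130+y/3.4)
P={"shaker":(f(472,269),.106,g(376,222),.106),"cap":(f(579,258),.152,g(470,211),.152),"jarlid":(f(684,237),.109,g(580,262),.109),
"chili":(f(371,340),.084,g(256,250),.084),"peg204":(f(261,316),.082,g(176,211),.082),"pegBR":(f(289,55),.082,g(312,85),.082),"pegL":(f(45,163),.082,g(80,85),.082),
"cupL":(f(469,276),.034,None,0),"cupM":(f(564,262),.034,None,0),"cupR":(f(663,248),.034,None,0),"pinkshk":(f(501,402),.095,g(345,315),.095),"whitecup":(f(399,432),.03,g(240,362),.03)}
for k,(a,z,b,z2) in P.items(): print(k,p2w(t,a,z).round(4),p2w(s,b,z2).round(4) if b else "")
E
```

```text
shaker [ 0.4529 -0.0942] [ 0.4564 -0.0923]
cap [ 0.4567 -0.1872] [ 0.4572 -0.1872]
jarlid [ 0.4785 -0.2925] [ 0.4815 -0.2909]
chili [0.3899 0.0011] [0.3923 0.0054]
peg204 [0.4147 0.1044] [0.4135 0.1063]
pegBR [0.6661 0.0761] [0.669  0.0808]
pegL [0.5651 0.3105] [0.56   0.3108]
cupL [ 0.4525 -0.0949] 
cupM [ 0.4645 -0.1896] 
cupR [ 0.4765 -0.2892] 
pinkshk [ 0.3297 -0.1186] [ 0.3343 -0.1169]
whitecup [ 0.3009 -0.0227] [ 0.2968 -0.0255]
```

The crop confirms the rack, left to right: steel shaker, sesame bottle, white-lidded jar. The two pink look-alikes stand outside the rack.

Order of work:
1. Oil goes to yellow, which is already at the front.
2. Turn the deck clockwise and place the shaker on red.
3. Turn again and place the jar on blue.

Emit:
{"method": "carry_out", "body": {"series": [[0,[0.275,-0.425,0],[0,0,-0.0175]],[0,[0.275,-0.425,0],[0,0,-0.0175]],[0,[0.275,-0.425,0],[0,0,-0.0175]],[0,[0.275,-0.425,0],[0,0,-0.0175]],[0,[0.275,-0.425,0],[0,0,-0.0175]],[0,[0.275,-0.425,0],[0,0,-0.0175]],[0,[0.275,-0.425,0],[0,0,-0.0175]],[0,[0.275,-0.425,0],[0,0,-0.0175]],[0,[0.275,-0.425,0],[0,0,-0.0175]],[0,[0.275,-0.425,0],[0,0,-0.0175]]], "grip_force": 35}}

```text
time: 1.1
position: [0.4168, 0.1988, 0.2497]
tool_rot: [[-0.621, 0.784, -0.0], [0.784, 0.621, -0.0], [0.0, -0.0, -1.0]]
ft_force: [0.2, 0.3, -0.2]
opening: 0.0853
gripper_force: 0.0
```

Emit:
{"method": "carry_out", "body": {"series": [[0,[0.05,-0.484,0],[0,0,-0.0175]],[0,[0.05,-0.484,0],[0,0,-0.0175]],[0,[0.05,-0.484,0],[0,0,-0.0175]],[0,[0.05,-0.484,0],[0,0,-0.0175]],[0,[0.05,-0.484,0],[0,0,-0.0175]],[0,[0.05,-0.484,0],[0,0,-0.0175]],[0,[0.05,-0.484,0],[0,0,-0.0175]],[0,[0.05,-0.484,0],[0,0,-0.0175]],[0,[0.05,-0.484,0],[0,0,-0.0175]],[0,[0.05,-0.484,0],[0,0,-0.0175]],[0,[0,0,0],[0,0,0]],[0,[0,0,0],[0,0,0]]]}}

```text
time: 2.3
position: [0.456, -0.1871, 0.2493]
tool_rot: [[-0.121, 0.993, -0.001], [0.993, 0.121, 0.001], [0.002, -0.001, -1.0]]
ft_force: [-0.1, 0.1, -0.2]
opening: 0.0855
gripper_force: 0.0
```

Emit:
{"method": "carry_out", "body": {"series": [[0,[0.01,0,-0.35],[0,0,0]],[0,[0,0,-0.35],[0,0,0]],[0,[0,0,-0.35],[0,0,0]],[0,[0,0,-0.35],[0,0,0]],[0,[0,0,-0.2],[0,0,0]],[0,[0,0,-0.15],[0,0,0]],[0,[0,0,-0.08],[0,0,0]],[0,[0,0,0],[0,0,0]],[0,[0,0,0],[0,0,0]]]}}

```text
time: 3.2
position: [0.458, -0.1869, 0.1044]
tool_rot: [[-0.123, 0.992, 0.001], [0.992, 0.123, -0.001], [-0.001, 0.001, -1.0]]
ft_force: [0.4, 0.0, 0.7]
opening: 0.0857
gripper_force: 0.0
```

Emit:
{"method": "carry_out", "body": {"series": [[0.2,[0,0,0],[0,0,0]],[0.3,[0,0,0],[0,0,0]],[0.4,[0,0,0],[0,0,0]],[0.5,[0,0,0],[0,0,0]],[0.6,[0,0,0],[0,0,0]],[0.7,[0,0,0],[0,0,0]],[0.7,[0,0,0],[0,0,0]],[0.7,[0,0,0],[0,0,0]]]}}

```text
time: 4.0
position: [0.4577, -0.1874, 0.1048]
tool_rot: [[-0.122, 0.993, 0.001], [0.993, 0.122, -0.001], [-0.001, 0.001, -1.0]]
ft_force: [-1.6, -0.0, 5.5]
opening: 0.0501
gripper_force: 35.0
```

```bash
python3 - <<'E'
from plant import imaging
import cv2
c=imaging.capture("scene")
cv2.imwrite("pics/g1.png",cv2.resize(c["image"][120:250,290:450],None,fx=4.5,fy=4.5,interpolation=cv2.INTER_CUBIC))
E
```

```text
(no output)
```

View pics/g1.png

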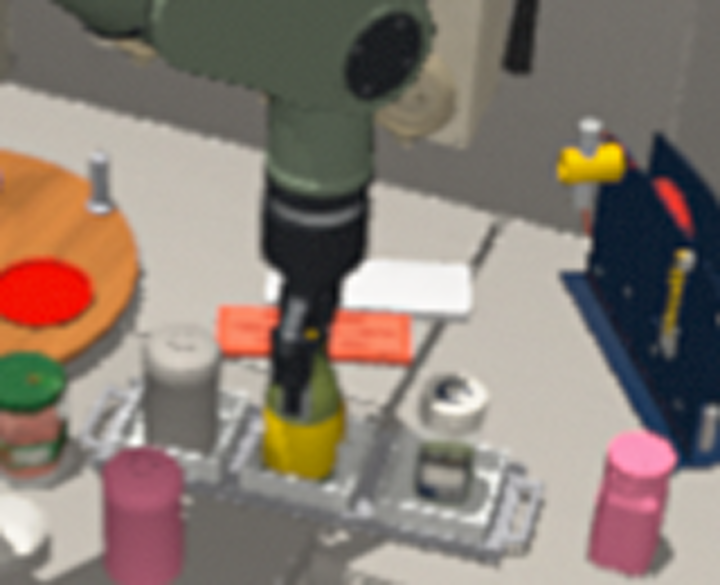

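The bottle stands upright at about (305,430) in the crop. The fingers are on its tapering shoulder (opening 50 mm), a poor grip, so I'll open and take it by the cap instead.

Emit:
{"method": "carry_out", "body": {"series": [[0.4,[0,0,0],[0,0,0]],[0.2,[0,0,0],[0,0,0]],[0.2,[0,0,0],[0,0,0]],[0.2,[-0.01,0,0.2],[0,0,0]],[0.3,[0,0,0.2],[0,0,0]],[0.4,[0,0,0.2],[0,0,0]],[0.5,[0,0,0],[0,0,0]],[0.55,[0,0,0],[0,0,0]],[0.6,[0,0,0],[0,0,0]],[0.65,[0,0,0],[0,0,0]],[0.7,[0,0,0],[0,0,0]],[0.8,[0,0,0],[0,0,0]]], "grip_force": 45}}

```text
time: 5.25
position: [0.456, -0.1865, 0.1508]
tool_rot: [[-0.122, 0.993, -0.001], [0.993, 0.122, 0.001], [0.001, -0.001, -1.0]]
ft_force: [-0.0, -0.1, -1.9]
opening: 0.0267
gripper_force: 44.3
```

Emit:
{"method": "carry_out", "body": {"series": [[0.9,[0,0,0],[0,0,0]],[0.9,[0,0,0],[0,0,0]],[0.9,[0,0,0],[0,0,0]]]}}

```text
time: 5.55
position: [0.4563, -0.1868, 0.1513]
tool_rot: [[-0.122, 0.993, -0.001], [0.993, 0.122, 0.0], [0.0, -0.0, -1.0]]
ft_force: [-0.1, -0.9, -1.6]
opening: 0.0262
gripper_force: 44.3
```

Emit:
{"method": "carry_out", "body": {"series": [[0.9,[0,0,0.05],[0,0,0]],[0.9,[0,0,0.15],[0,0,0]],[0.9,[0,0,0.3],[0,0,0]],[0.9,[0,0,0.3],[0,0,0]],[0.9,[0,0,0.3],[0,0,0]],[0.9,[0,0,0.25],[0,0,0]],[0.9,[0,0,0.15],[0,0,0]],[0.9,[0,0,0],[0,0,0]]]}}

```text
time: 6.35
position: [0.4578, -0.1876, 0.2744]
tool_rot: [[-0.122, 0.993, 0.005], [0.993, 0.122, -0.003], [-0.004, 0.004, -1.0]]
ft_force: [0.6, -0.2, -2.1]
opening: 0.026
gripper_force: 44.6
```

```bash
python3 - <<'E'
from plant import imaging
import cv2
c=imaging.capture("scene")
cv2.imwrite("pics/g2.png",cv2.resize(c["image"][80:250,290:450],None,fx=3.5,fy=3.5,interpolation=cv2.INTER_CUBIC))
E
```

```text
(no output)
```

View pics/g2.png

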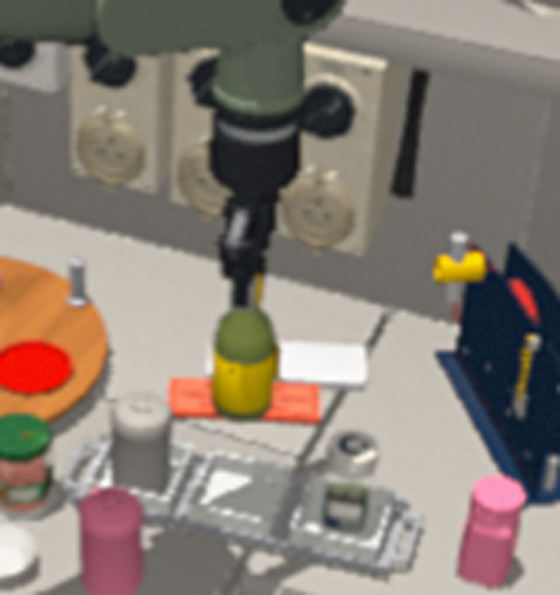

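The bottle hangs upright from the gripper at about (243,360), and its cup is empty. Next it goes to yellow.

Emit:
{"method": "carry_out", "body": {"series": [[0.9,[0.01,0.1,0],[0,0,0]],[0.9,[0.01,0.2,0],[0,0,0]],[0.9,[0.01,0.3,0],[0,0,0]],[0.9,[0.01,0.4,0],[0,0,0]],[0.9,[0.01,0.4,0],[0,0,0]],[0.9,[0.01,0.4,0],[0,0,0]],[0.9,[0.01,0.4,0],[0,0,0]],[0.9,[0.01,0.4,0],[0,0,0]],[0.9,[0.01,0.4,0],[0,0,0]],[0.9,[0.01,0.4,0],[0,0,0]]]}}

```text
time: 7.4
position: [0.4631, 0.0877, 0.2704]
tool_rot: [[-0.123, 0.992, -0.003], [0.992, 0.123, 0.001], [0.001, -0.002, -1.0]]
ft_force: [0.9, -0.8, -2.3]
opening: 0.026
gripper_force: 44.6
```

Emit:
{"method": "carry_out", "body": {"series": [[0.9,[0.01,0.4,0],[0,0,0]],[0.9,[0.01,0.4,0],[0,0,0]],[0.9,[0.01,0.4,0],[0,0,0]],[0.9,[0.01,0.3,0],[0,0,0]],[0.9,[0.01,0.2,0],[0,0,0]],[0.9,[0.01,0.1,0],[0,0,0]],[0.9,[0,0,0],[0,0,0]],[0.9,[0,0,-0.1],[0,0,0]],[0.9,[0,0,-0.3],[0,0,0]],[0.9,[0,0,-0.3],[0,0,0]],[0.9,[0,0,-0.2],[0,0,0]],[0.9,[0,0,0],[0,0,0]]]}}

```text
time: 8.6
position: [0.4668, 0.2274, 0.1959]
tool_rot: [[-0.121, 0.993, -0.007], [0.993, 0.121, -0.003], [-0.002, -0.008, -1.0]]
ft_force: [-0.0, -0.7, -2.1]
opening: 0.0267
gripper_force: 44.6
```

Emit:
{"method": "carry_out", "body": {"series": [[0.9,[0.02,0.01,-0.1],[0,0,0]],[0.9,[0.02,0.01,-0.1],[0,0,0]],[0.9,[0,0,-0.05],[0,0,0]],[0.9,[0,0,-0.02],[0,0,0]],[0.9,[0,0,0],[0,0,0]],[0.9,[0,0,0],[0,0,0]]]}}

```text
time: 9.2
position: [0.4728, 0.2309, 0.1783]
tool_rot: [[-0.122, 0.993, 0.001], [0.993, 0.122, 0.0], [0.0, 0.001, -1.0]]
ft_force: [0.4, -0.2, -2.2]
opening: 0.0263
gripper_force: 44.7
```

Emit:
{"method": "carry_out", "body": {"series": [[0.9,[-0.02,-0.01,-0.04],[0,0,0]],[0.9,[0,0,-0.02],[0,0,0]],[0.9,[0,0,0],[0,0,0]],[0.9,[0,0,0],[0,0,0]]]}}

```text
time: 9.6
position: [0.4709, 0.23, 0.1731]
tool_rot: [[-0.122, 0.993, -0.0], [0.993, 0.122, -0.0], [0.0, -0.0, -1.0]]
ft_force: [0.4, -0.0, -1.4]
opening: 0.0266
gripper_force: 44.7
```

Emit:
{"method": "carry_out", "body": {"series": [[0.9,[0,0,-0.015],[0,0,0]],[0.9,[0,0,0],[0,0,0]],[0.9,[0,0,0],[0,0,0]]]}}

```text
time: 9.9
position: [0.4709, 0.23, 0.172]
tool_rot: [[-0.122, 0.993, 0.0], [0.993, 0.122, 0.0], [0.0, 0.0, -1.0]]
ft_force: [1.4, 0.4, -1.8]
opening: 0.0265
gripper_force: 44.6
```

Emit:
{"method": "carry_out", "body": {"series": [[0.9,[0,0,-0.015],[0,0,0]],[0.9,[0,0,0],[0,0,0]],[0.9,[0,0,0],[0,0,0]]]}}

```text
time: 10.2
position: [0.4714, 0.2302, 0.1716]
tool_rot: [[-0.122, 0.993, 0.001], [0.993, 0.122, 0.0], [0.0, 0.001, -1.0]]
ft_force: [-1.3, -0.9, 2.6]
opening: 0.0264
gripper_force: 45.0
```

Emit:
{"method": "carry_out", "body": {"series": [[0.9,[0,0,-0.01],[0,0,0]],[0.9,[0,0,0],[0,0,0]],[0.9,[0,0,0],[0,0,0]]]}}

```text
time: 10.5
position: [0.4718, 0.2303, 0.1715]
tool_rot: [[-0.122, 0.993, 0.002], [0.993, 0.122, 0.001], [0.001, 0.002, -1.0]]
ft_force: [-1.4, 1.0, 7.6]
opening: 0.0265
gripper_force: 45.6
```

Emit:
{"method": "carry_out", "body": {"series": [[0.85,[0,0,0.01],[0,0,0]],[0.75,[0,0,0],[0,0,0]],[0.65,[0,0,0],[0,0,0]],[0.55,[0,0,0],[0,0,0]],[0.45,[0,0,0],[0,0,0]],[0.4,[0,0,0],[0,0,0]],[0.4,[0,0,0.1],[0,0,0]],[0.4,[0,0,0.3],[0,0,0]],[0.4,[0,0,0.4],[0,0,0]],[0.4,[0,0,0],[0,0,0]]]}}

```text
time: 11.5
position: [0.4742, 0.231, 0.2405]
tool_rot: [[-0.122, 0.992, 0.01], [0.993, 0.122, 0.003], [0.002, 0.011, -1.0]]
ft_force: [1.2, 0.7, -0.1]
opening: 0.0509
gripper_force: 0.0
```

Emit:
{"method": "carry_out", "body": {"series": [[0.4,[-0.051,-0.111,0],[0,0,0.0425]],[0.4,[-0.051,-0.111,0],[0,0,0.0425]],[0.4,[-0.051,-0.111,0],[0,0,0.0425]],[0.4,[-0.051,-0.111,0],[0,0,0.0425]],[0.4,[-0.051,-0.111,0],[0,0,0.0425]],[0.4,[-0.051,-0.111,0],[0,0,0.0425]],[0.4,[-0.051,-0.111,0],[0,0,0.0425]]]}}

```text
time: 12.2
position: [0.4419, 0.1674, 0.2345]
tool_rot: [[-0.874, 0.487, -0.0], [0.487, 0.874, -0.0], [0.0, -0.0, -1.0]]
ft_force: [-0.7, 1.0, -0.7]
opening: 0.0512
gripper_force: 0.0
```

Emit:
{"method": "carry_out", "body": {"series": [[0.4,[-0.051,-0.111,0],[0,0,0.0425]],[0.4,[-0.051,-0.111,0],[0,0,0.0425]],[0.4,[-0.051,-0.111,0],[0,0,0.0425]],[0.4,[-0.051,-0.111,0],[0,0,0.0425]],[0.4,[-0.051,-0.111,0],[0,0,0.0425]],[0.4,[-0.051,-0.111,0],[0,0,0.0425]],[0.4,[-0.051,-0.111,0],[0,0,0.0425]],[0.4,[0,0,0],[0,0,0]],[0.4,[0,0,0],[0,0,0]]]}}

```text
time: 13.1
position: [0.4138, 0.1057, 0.2348]
tool_rot: [[-0.914, -0.406, 0.0], [-0.406, 0.914, 0.0], [-0.0, 0.0, -1.0]]
ft_force: [1.1, -0.4, -0.7]
opening: 0.0514
gripper_force: 0.0
```

```bash
python3 - <<'E'
from plant import imaging
import cv2,pickle
c=imaging.capture("top");pickle.dump(c,open("top1.pkl","wb"))
cv2.imwrite("pics/t1.png",cv2.resize(c["image"][110:270,170:440],None,fx=2.9,fy=2.9,interpolation=cv2.INTER_CUBIC))
E
```

```text
(no output)
```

View pics/t1.png

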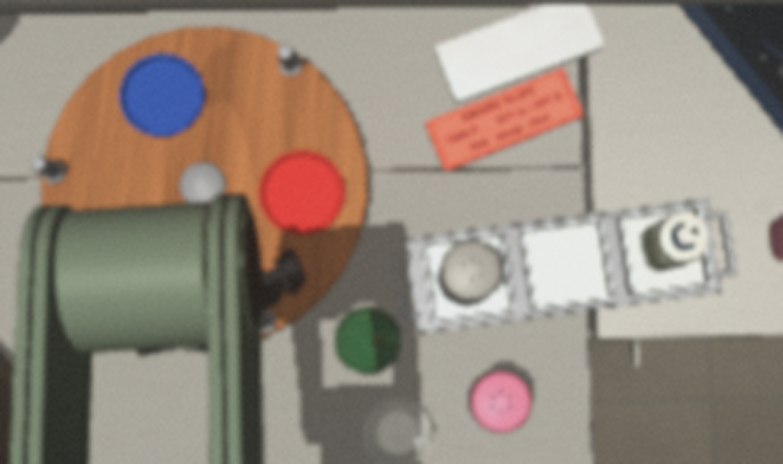

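The deck hasn't moved. The bottle is hidden under the arm, and the steel shaker and jar are still in the rack at (470,270) and (684,237). I now lower the fingers either side of the front peg.

Emit:
{"method": "carry_out", "body": {"series": [[0.4,[0,0,-0.3],[0,0,0]],[0.4,[0,0,-0.4],[0,0,0]],[0.4,[0,0,-0.4],[0,0,0]],[0.4,[0,0,-0.3],[0,0,0]],[0.4,[0,0,-0.2],[0,0,0]],[0.4,[0,0,-0.15],[0,0,0]],[0.4,[0,0,-0.15],[0,0,0]],[0.4,[0,0,-0.1],[0,0,0]],[0.4,[0,0,-0.05],[0,0,0]],[0.6,[0,0,0],[0,0,0]],[0.7,[0,0,0],[0,0,0]],[0.7,[0,0,0],[0,0,0]]], "grip_force": 20}}

```text
time: 14.35
position: [0.4144, 0.1057, 0.0714]
tool_rot: [[-0.913, -0.408, 0.002], [-0.408, 0.913, 0.0], [-0.001, -0.001, -1.0]]
ft_force: [0.1, -0.7, 0.2]
opening: 0.0256
gripper_force: 0.0
```

```bash
python3 - <<'E'
import numpy as np
cx,cy,r=.5506,.1702,.15
def arc(a0,a1,n,p0):
    w=np.sin(np.linspace(0,np.pi,n+1))  # speed profile
    w=np.maximum(w,.15);s=np.cumsum(w);s=(s-s[0])/(s[-1]-s[0])
    a=np.radians(a0+(a1-a0)*s);P=np.c_[cx+r*np.cos(a),cy+r*np.sin(a)]
    d=np.diff(P,axis=0)/.08;d[0]+=(P[0]-p0)/.08*0
    t=np.diff(a)/np.pi
    print(P[0],P[-1]);print([[0.7,[round(x,3),round(y,3),0],[0,0,round(z,4)]] for (x,y),z in zip(d,t)])
arc(204,124,24,None)
E
```

```text
Traceback (most recent call last):
TypeError: unsupported operand type(s) for -: 'float' and 'NoneType'
```

```bash
cat > arc.py <<'E'
import numpy as np
def arc(a0,a1,n,c=(.5506,.1702),r=.15,turn=None):
    w=np.maximum(np.sin(np.linspace(0,np.pi,n+2)[1:-1]),.15);s=np.r_[0,np.cumsum(w)]/w.sum()
    a=np.radians(a0+(a1-a0)*s);P=np.c_[c[0]+r*np.cos(a),c[1]+r*np.sin(a)]
    k=1 if turn is None else turn/(a1-a0)
    print(P[0],P[-1])
    for (x,y),z in zip(np.diff(P,axis=0)/.08,np.diff(a)/np.pi*k): print(f"{x:.2f} {y:.2f} {z:.3f}")
E
python3 -c "
from arc import *
arc(204.5,124,24)"
```

```text
[0.41410581 0.10799601] [0.46672106 0.29455564]
-0.01 0.02 -0.004
-0.02 0.04 -0.007
-0.02 0.06 -0.010
-0.03 0.08 -0.014
-0.03 0.09 -0.016
-0.03 0.11 -0.019
-0.02 0.13 -0.022
-0.01 0.14 -0.024
-0.00 0.15 -0.025
0.01 0.16 -0.027
0.02 0.16 -0.028
0.04 0.16 -0.028
0.05 0.16 -0.028
0.06 0.15 -0.028
0.07 0.14 -0.027
0.08 0.13 -0.025
0.08 0.11 -0.024
0.08 0.10 -0.022
0.08 0.08 -0.019
0.07 0.06 -0.016
0.06 0.05 -0.014
0.05 0.04 -0.010
0.03 0.02 -0.007
0.02 0.01 -0.004
```

Emit:
{"method": "carry_out", "body": {"series": [[0.7,[-0.01,0.02,0],[0,0,-0.004]],[0.7,[-0.02,0.04,0],[0,0,-0.007]],[0.7,[-0.02,0.06,0],[0,0,-0.01]],[0.7,[-0.03,0.08,0],[0,0,-0.014]],[0.7,[-0.03,0.09,0],[0,0,-0.016]],[0.7,[-0.03,0.11,0],[0,0,-0.019]],[0.7,[-0.02,0.13,0],[0,0,-0.022]],[0.7,[-0.01,0.14,0],[0,0,-0.024]],[0.7,[0,0.15,0],[0,0,-0.025]],[0.7,[0.01,0.16,0],[0,0,-0.027]],[0.7,[0.02,0.16,0],[0,0,-0.028]],[0.7,[0.04,0.16,0],[0,0,-0.028]]]}}

```text
time: 15.55
position: [0.4052, 0.2102, 0.0708]
tool_rot: [[-0.959, 0.283, -0.001], [0.283, 0.959, -0.0], [0.001, -0.001, -1.0]]
ft_force: [0.5, -0.9, 0.9]
opening: 0.0253
gripper_force: 0.4
```

Emit:
{"method": "carry_out", "body": {"series": [[0.7,[0.05,0.16,0],[0,0,-0.028]],[0.7,[0.06,0.15,0],[0,0,-0.028]],[0.7,[0.07,0.14,0],[0,0,-0.027]],[0.7,[0.08,0.13,0],[0,0,-0.025]],[0.7,[0.08,0.11,0],[0,0,-0.024]],[0.7,[0.08,0.1,0],[0,0,-0.022]],[0.7,[0.08,0.08,0],[0,0,-0.019]],[0.7,[0.07,0.06,0],[0,0,-0.016]],[0.7,[0.06,0.05,0],[0,0,-0.014]],[0.7,[0.05,0.04,0],[0,0,-0.01]],[0.7,[0.03,0.02,0],[0,0,-0.007]],[0.7,[0.02,0.01,0],[0,0,-0.004]]]}}

```text
time: 16.75
position: [0.464, 0.2939, 0.0707]
tool_rot: [[-0.551, 0.835, -0.001], [0.835, 0.551, -0.0], [0.0, -0.0, -1.0]]
ft_force: [0.1, -0.3, -0.8]
opening: 0.0255
gripper_force: 0.3
```

Emit:
{"method": "carry_out", "body": {"series": [[0.6,[0,0,0],[0,0,0]],[0.4,[0,0,0],[0,0,0]],[0.4,[0,0,0.1],[0,0,0]],[0.4,[0,0,0.3],[0,0,0]],[0.4,[0,0,0.5],[0,0,0]],[0.4,[0,0,0.6],[0,0,0]],[0,[0,0,0.5],[0,0,0]],[0,[0,0,0.3],[0,0,0]]]}}

```text
time: 17.55
position: [0.4657, 0.2943, 0.26]
tool_rot: [[-0.552, 0.834, 0.007], [0.834, 0.552, 0.003], [-0.001, 0.007, -1.0]]
ft_force: [0.8, 1.0, -0.3]
opening: 0.078
gripper_force: 0.0
```

```bash
python3 - <<'E'
from plant import imaging
from h import *
c=imaging.capture("scene")
cv2.imwrite("pics/s2.png",cv2.resize(c["image"][110:260,200:430],None,fx=3.4,fy=3.4,interpolation=cv2.INTER_CUBIC))
t=imaging.capture("top");pickle.dump(t,open("top2.pkl","wb"))
B={"red":((0,180,90),(6,255,255)),"blue":((108,150,60),(125,255,255))}
for q,nm,box in((t,"top",(180,110,305,235)),(c,"scene",(225,145,325,210))):
  for k,(lo,hi) in B.items():
    ce,st=blob(q,lo,hi,box);print(nm,k,ce.round(1),st,p2w(q,ce,.036).round(4))
E
```

```text
top red [240.5 207.6] [229 194  25  28 441] [0.4507 0.1661]
top blue [266.8 152.3] [254 140  26  26 518] [0.6101 0.0897]
scene red [264.9 191.8] [253 184  24  16 300] [0.453  0.1598]
scene blue [302.7 172.8] [292 167  22  13 214] [0.6104 0.0901]
```

View pics/s2.png

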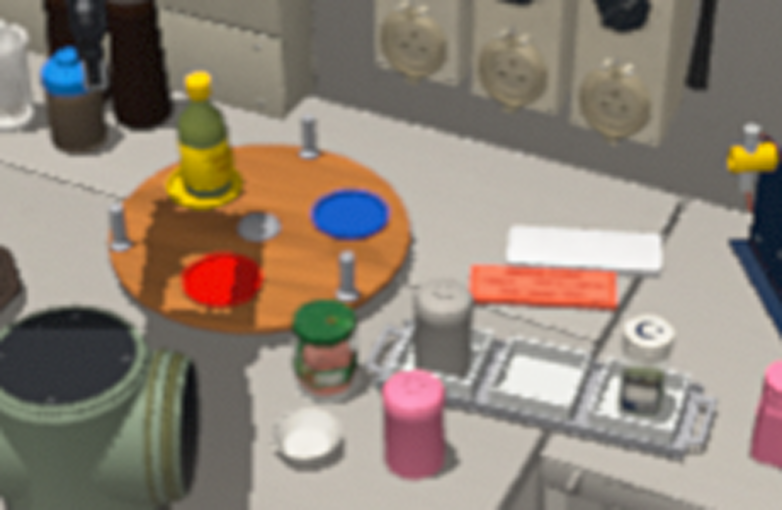

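The bottle stands upright on yellow at (205,150) in the crop, and red is at the front at (222,278). Next comes the steel shaker at (443,325).

Emit:
{"method": "carry_out", "body": {"series": [[0,[-0.012,-0.2,0],[0,0,-0.0123]],[0,[-0.012,-0.4,0],[0,0,-0.0123]],[0,[-0.012,-0.45,0],[0,0,-0.0123]],[0,[-0.012,-0.45,0],[0,0,-0.0123]],[0,[-0.012,-0.45,0],[0,0,-0.0123]],[0,[-0.012,-0.45,0],[0,0,-0.0123]],[0,[-0.012,-0.45,0],[0,0,-0.0123]],[0,[-0.012,-0.45,0],[0,0,-0.0123]],[0,[-0.012,-0.45,0],[0,0,-0.0123]],[0,[-0.012,-0.45,0],[0,0,-0.0123]],[0,[-0.012,-0.4,0],[0,0,-0.0123]],[0,[-0.012,-0.24,0],[0,0,-0.0123]]]}}

```text
time: 18.85
position: [0.4503, -0.0958, 0.2524]
tool_rot: [[-0.115, 0.993, -0.005], [0.993, 0.115, 0.001], [0.001, -0.005, -1.0]]
ft_force: [0.8, -0.0, 0.1]
opening: 0.0854
gripper_force: 0.0
```

Emit:
{"method": "carry_out", "body": {"series": [[0,[0,0,0],[0,0,0]],[0,[0,0,-0.3],[0,0,0]],[0,[0,0,-0.4],[0,0,0]],[0,[0,0,-0.3],[0,0,0]],[0,[0,0,-0.2],[0,0,0]],[0,[0,0,0],[0,0,0]],[0,[0,0,0],[0,0,0]]]}}

```text
time: 19.55
position: [0.4517, -0.0928, 0.158]
tool_rot: [[-0.121, 0.993, -0.002], [0.993, 0.121, 0.001], [0.001, -0.002, -1.0]]
ft_force: [1.1, -0.1, 0.4]
opening: 0.0853
gripper_force: 0.0
```

Emit:
{"method": "carry_out", "body": {"series": [[0,[0.035,0,-0.2],[0,0,0]],[0,[0,0,-0.3],[0,0,0]],[0,[0,0,-0.3],[0,0,0]],[0,[0,0,-0.2],[0,0,0]],[0,[0,0,-0.1],[0,0,0]],[0,[0,0,0],[0,0,0]],[0.15,[0,0,0],[0,0,0]],[0.2,[0,0,0],[0,0,0]],[0.25,[0,0,0],[0,0,0]],[0.3,[0,0,0],[0,0,0]],[0.35,[0,0,0],[0,0,0]],[0.4,[0,0,0],[0,0,0]]], "grip_force": 40}}

```text
time: 20.75
position: [0.4559, -0.0937, 0.0715]
tool_rot: [[-0.12, 0.993, 0.001], [0.993, 0.12, -0.0], [-0.0, 0.001, -1.0]]
ft_force: [-1.4, 0.1, 5.2]
opening: 0.0563
gripper_force: 42.5
```

Emit:
{"method": "carry_out", "body": {"series": [[0.5,[0,0,0],[0,0,0]],[0.5,[0,0,0],[0,0,0]],[0.5,[0,0,0],[0,0,0]]]}}

```text
time: 21.05
position: [0.4559, -0.0937, 0.0715]
tool_rot: [[-0.12, 0.993, 0.001], [0.993, 0.12, -0.0], [-0.0, 0.001, -1.0]]
ft_force: [-2.7, 0.3, 5.6]
opening: 0.0564
gripper_force: 42.5
```

Emit:
{"method": "carry_out", "body": {"series": [[0.5,[0,0,0.05],[0,0,0]],[0.5,[0,0,0.15],[0,0,0]],[0.5,[0,0,0.3],[0,0,0]],[0.5,[0,0,0.35],[0,0,0]],[0.5,[0,0,0.35],[0,0,0]],[0.5,[0,0,0.2],[0,0,0]],[0.5,[0,0,0.1],[0,0,0]],[0.5,[0,0,0],[0,0,0]]]}}

```text
time: 21.85
position: [0.4562, -0.0938, 0.1922]
tool_rot: [[-0.12, 0.993, 0.003], [0.993, 0.12, -0.001], [-0.001, 0.003, -1.0]]
ft_force: [-0.9, 0.0, -2.6]
opening: 0.0564
gripper_force: 42.9
```

Emit:
{"method": "carry_out", "body": {"series": [[0.5,[0,0.1,0],[0,0,0]],[0.5,[0,0.25,0],[0,0,0]],[0.5,[-0.01,0.4,0],[0,0,0]],[0.5,[-0.01,0.4,0],[0,0,0]],[0.5,[-0.01,0.4,0],[0,0,0]],[0.5,[-0.01,0.4,0],[0,0,0]],[0.5,[-0.01,0.4,0],[0,0,0]],[0.5,[-0.01,0.4,0],[0,0,0]],[0.5,[0,0.25,0],[0,0,0]],[0.5,[0,0.16,0],[0,0,0]],[0.5,[0,0,0],[0,0,0]],[0.5,[0,0,0],[0,0,0]]]}}

```text
time: 23.05
position: [0.4502, 0.1589, 0.19]
tool_rot: [[-0.121, 0.993, -0.002], [0.993, 0.121, -0.001], [-0.001, -0.002, -1.0]]
ft_force: [-0.3, 0.1, -0.8]
opening: 0.0571
gripper_force: 42.9
```

Emit:
{"method": "carry_out", "body": {"series": [[0.5,[0,0,-0.2],[0,0,0]],[0.5,[0,0,-0.3],[0,0,0]],[0.5,[0,0,-0.3],[0,0,0]],[0.5,[0,0,-0.2],[0,0,0]],[0.5,[0,0,-0.1],[0,0,0]],[0.5,[0,0,0],[0,0,0]],[0.5,[0,0,0],[0,0,0]]]}}

```text
time: 23.75
position: [0.4514, 0.1588, 0.1034]
tool_rot: [[-0.119, 0.993, 0.001], [0.993, 0.119, 0.0], [-0.0, 0.001, -1.0]]
ft_force: [0.3, 0.8, -1.2]
opening: 0.0564
gripper_force: 42.9
```

Down about 11 mm to contact.

Emit:
{"method": "carry_out", "body": {"series": [[0.5,[0,0,-0.06],[0,0,0]],[0.5,[0,0,-0.05],[0,0,0]],[0.5,[0,0,-0.02],[0,0,0]],[0.5,[0,0,0],[0,0,0]],[0.5,[0,0,0],[0,0,0]]]}}

```text
time: 24.25
position: [0.4508, 0.1593, 0.0925]
tool_rot: [[-0.12, 0.993, 0.0], [0.993, 0.12, 0.0], [-0.0, 0.0, -1.0]]
ft_force: [0.3, -0.6, -0.3]
opening: 0.0567
gripper_force: 43.0
```

Emit:
{"method": "carry_out", "body": {"series": [[0.5,[0,0,-0.015],[0,0,0]],[0.5,[0,0,0],[0,0,0]],[0.5,[0,0,0],[0,0,0]]]}}

```text
time: 24.55
position: [0.4509, 0.1594, 0.0925]
tool_rot: [[-0.121, 0.993, 0.0], [0.993, 0.121, -0.0], [-0.0, 0.0, -1.0]]
ft_force: [-3.8, -0.6, 7.8]
opening: 0.0566
gripper_force: 43.5
```

Emit:
{"method": "carry_out", "body": {"series": [[0.35,[0,0,0.01],[0,0,0]],[0.3,[0,0,0],[0,0,0]],[0.2,[0,0,0],[0,0,0]],[0.1,[0,0,0],[0,0,0]],[0,[0,0,0],[0,0,0]],[0,[0,0,0],[0,0,0]],[0,[0,0,0.15],[0,0,0]],[0,[0,0,0.4],[0,0,0]],[0,[0,0,0.5],[0,0,0]],[0,[0,0,0.4],[0,0,0]],[0,[0,0,0.1],[0,0,0]]]}}

```text
time: 25.65
position: [0.4536, 0.1598, 0.2214]
tool_rot: [[-0.12, 0.993, 0.01], [0.993, 0.12, 0.002], [0.0, 0.01, -1.0]]
ft_force: [0.9, 0.3, 0.4]
opening: 0.0854
gripper_force: 0.0
```

Emit:
{"method": "carry_out", "body": {"series": [[0.4,[0.06,-0.2,0],[0,0,-0.0246]],[0.4,[0.06,-0.2,0],[0,0,-0.0246]],[0.4,[0.06,-0.2,0],[0,0,-0.0246]],[0.4,[0.06,-0.2,0],[0,0,-0.0246]],[0.4,[0.06,-0.2,0],[0,0,-0.0246]],[0.4,[0.06,-0.2,0],[0,0,-0.0246]],[0.4,[0.06,-0.2,0],[0,0,-0.0246]],[0.4,[0.08,-0.18,0],[0,0,-0.0246]],[0.4,[0,0,0],[0,0,0]],[0.4,[0,0,0],[0,0,0]]]}}

```text
time: 26.65
position: [0.4901, 0.033, 0.2155]
tool_rot: [[0.477, 0.879, -0.001], [0.879, -0.477, 0.001], [-0.0, -0.002, -1.0]]
ft_force: [0.1, 0.2, 1.3]
opening: 0.0515
gripper_force: 0.0
```

```bash
python3 - <<'E'
from plant import imaging
from h import *
c=imaging.capture("scene")
cv2.imwrite("pics/s3.png",cv2.resize(c["image"][110:260,200:430],None,fx=3.4,fy=3.4,interpolation=cv2.INTER_CUBIC))
t=imaging.capture("top")
B={"blue":((108,150,60),(125,255,255))}
for q,nm,box in((t,"top",(180,110,305,235)),(c,"scene",(225,145,325,210))):
  for k,(lo,hi) in B.items():
    ce,st=blob(q,lo,hi,box);print(nm,k,ce.round(1),st,p2w(q,ce,.036).round(4))
from arc import arc
arc(246.6,144,30,turn=-90)
E
```

```text
Traceback (most recent call last):
  File "h.py", line 15, in blob
    i=1+np.argmax(s[1:,4]);return ce[i],s[i]
        ~~~~~~~~~^^^^^^^^^
ValueError: attempt to get argmax of an empty sequence
```

View pics/s3.png

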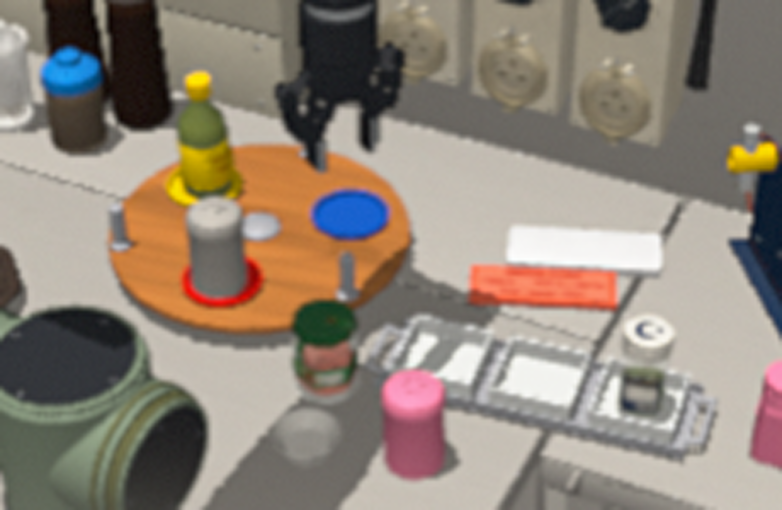

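The shaker stands upright in red at (218,250), and the deck has not moved (blue at (350,213), peg at (346,262)).

Emit:
{"method": "carry_out", "body": {"series": [[0.4,[0,0,-0.3],[0,0,0]],[0.4,[0,0,-0.4],[0,0,0]],[0.4,[0,0,-0.3],[0,0,0]],[0.4,[0,0,-0.25],[0,0,0]],[0.4,[0,0,-0.2],[0,0,0]],[0.4,[0,0,-0.15],[0,0,0]],[0.4,[0,0,-0.15],[0,0,0]],[0.4,[0,0,-0.05],[0,0,0]],[0.4,[0,0,0],[0,0,0]],[0.6,[0,0,0],[0,0,0]],[0.7,[0,0,0],[0,0,0]],[0.7,[0,0,0],[0,0,0]]], "grip_force": 20}}

```text
time: 27.95
position: [0.4913, 0.0328, 0.0727]
tool_rot: [[0.477, 0.879, 0.002], [0.879, -0.477, -0.0], [0.001, 0.001, -1.0]]
ft_force: [-0.5, 0.2, -0.3]
opening: 0.0256
gripper_force: 0.0
```

```bash
python3 -c "
from arc import *
arc(246.6,144,30,turn=-90)"
```

```text
[0.49102782 0.03253681] [0.42924745 0.25836779]
-0.02 0.01 -0.004
-0.03 0.01 -0.005
-0.05 0.02 -0.008
-0.06 0.03 -0.010
-0.07 0.04 -0.012
-0.08 0.05 -0.014
-0.09 0.06 -0.016
-0.09 0.08 -0.018
-0.10 0.09 -0.020
-0.10 0.11 -0.021
-0.09 0.12 -0.023
-0.09 0.13 -0.024
-0.08 0.14 -0.024
-0.07 0.15 -0.025
-0.05 0.16 -0.025
-0.04 0.17 -0.025
-0.02 0.17 -0.025
-0.01 0.16 -0.024
0.01 0.16 -0.024
0.02 0.15 -0.023
0.03 0.14 -0.021
0.04 0.13 -0.020
0.04 0.12 -0.018
0.04 0.10 -0.016
0.04 0.09 -0.014
0.04 0.07 -0.012
0.04 0.06 -0.010
0.03 0.04 -0.008
0.02 0.03 -0.005
0.01 0.02 -0.004
```

Emit:
{"method": "carry_out", "body": {"series": [[0.7,[-0.02,0.01,0],[0,0,-0.004]],[0.7,[-0.03,0.01,0],[0,0,-0.005]],[0.7,[-0.05,0.02,0],[0,0,-0.008]],[0.7,[-0.06,0.03,0],[0,0,-0.01]],[0.7,[-0.07,0.04,0],[0,0,-0.012]],[0.7,[-0.08,0.05,0],[0,0,-0.014]],[0.7,[-0.09,0.06,0],[0,0,-0.016]],[0.7,[-0.09,0.08,0],[0,0,-0.018]],[0.7,[-0.1,0.09,0],[0,0,-0.02]],[0.7,[-0.1,0.11,0],[0,0,-0.021]]]}}

```text
time: 28.95
position: [0.435, 0.0729, 0.0721]
tool_rot: [[0.786, 0.619, 0.0], [0.619, -0.786, -0.0], [-0.0, 0.0, -1.0]]
ft_force: [0.7, 0.2, 0.1]
opening: 0.0253
gripper_force: 0.3
```

Emit:
{"method": "carry_out", "body": {"series": [[0.7,[-0.09,0.12,0],[0,0,-0.023]],[0.7,[-0.09,0.13,0],[0,0,-0.024]],[0.7,[-0.08,0.14,0],[0,0,-0.024]],[0.7,[-0.07,0.15,0],[0,0,-0.025]],[0.7,[-0.05,0.16,0],[0,0,-0.025]],[0.7,[-0.04,0.17,0],[0,0,-0.025]],[0.7,[-0.02,0.17,0],[0,0,-0.025]],[0.7,[-0.01,0.16,0],[0,0,-0.024]],[0.7,[0.01,0.16,0],[0,0,-0.024]],[0.7,[0.02,0.15,0],[0,0,-0.023]]]}}

```text
time: 29.95
position: [0.4008, 0.194, 0.0717]
tool_rot: [[0.996, -0.093, -0.001], [-0.093, -0.996, -0.001], [-0.001, 0.001, -1.0]]
ft_force: [0.5, -1.1, 0.0]
opening: 0.0254
gripper_force: 0.4
```

Emit:
{"method": "carry_out", "body": {"series": [[0.7,[0.03,0.14,0],[0,0,-0.021]],[0.7,[0.04,0.13,0],[0,0,-0.02]],[0.7,[0.04,0.12,0],[0,0,-0.018]],[0.7,[0.04,0.1,0],[0,0,-0.016]],[0.7,[0.04,0.09,0],[0,0,-0.014]],[0.7,[0.04,0.07,0],[0,0,-0.012]],[0.7,[0.04,0.06,0],[0,0,-0.01]],[0.7,[0.03,0.04,0],[0,0,-0.008]],[0.7,[0.02,0.03,0],[0,0,-0.005]],[0.7,[0.01,0.02,0],[0,0,-0.004]],[0.7,[0,0,0],[0,0,0]]]}}

```text
time: 31.05
position: [0.4284, 0.2578, 0.072]
tool_rot: [[0.882, -0.472, 0.0], [-0.472, -0.882, 0.0], [0.0, -0.0, -1.0]]
ft_force: [-0.8, -0.7, -0.3]
opening: 0.0255
gripper_force: 0.0
```

Emit:
{"method": "carry_out", "body": {"series": [[0.6,[0,0,0],[0,0,0]],[0.4,[0,0,0],[0,0,0]],[0.4,[0,0,0.1],[0,0,0]],[0.4,[0,0,0.3],[0,0,0]],[0.4,[0,0,0.5],[0,0,0]],[0.4,[0,0,0.6],[0,0,0]],[0,[0,0,0.5],[0,0,0]],[0,[0,0,0.2],[0,0,0]],[0,[0,0,0],[0,0,0]]]}}

```text
time: 31.95
position: [0.4305, 0.2585, 0.2525]
tool_rot: [[0.882, -0.472, 0.008], [-0.472, -0.882, 0.003], [0.006, -0.007, -1.0]]
ft_force: [0.7, 0.6, 0.1]
opening: 0.0857
gripper_force: 0.0
```

```bash
python3 - <<'E'
from plant import imaging
from h import *
c=imaging.capture("scene")
cv2.imwrite("pics/s4.png",cv2.resize(c["image"][110:260,200:430],None,fx=3.4,fy=3.4,interpolation=cv2.INTER_CUBIC))
ce,st=blob(c,(108,150,40),(125,255,255),(225,165,325,215));print(ce.round(1),st,p2w(c,ce,.036).round(4))
E
```

```text
[274.1 192.9] [263 186  23  15 264] [0.4613 0.1273]
```

View pics/s4.png

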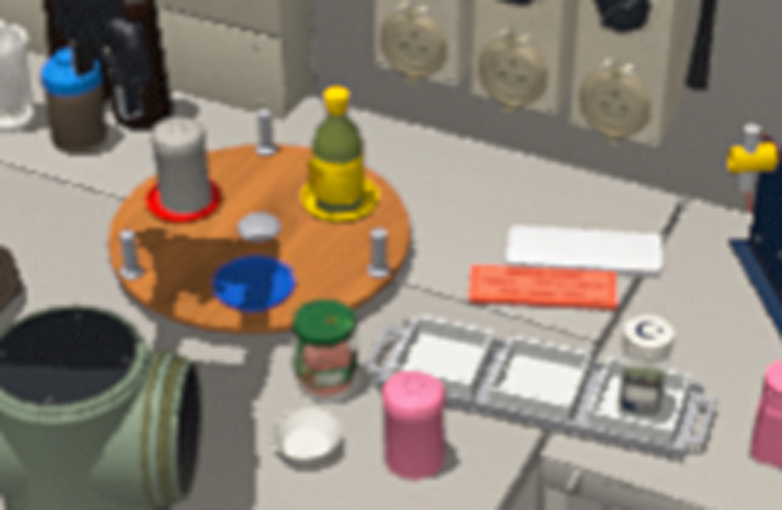

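Both stand upright (red and shaker at (182,170), yellow and bottle at (338,150)), and blue is at the front at (254,283). Last is the jar at (645,360).

Emit:
{"method": "carry_out", "body": {"series": [[0,[0.04,-0.2,0],[0,0,0.012]],[0,[0.04,-0.4,0],[0,0,0.012]],[0,[0.04,-0.45,0],[0,0,0.012]],[0,[0.04,-0.45,0],[0,0,0.012]],[0,[0.04,-0.45,0],[0,0,0.012]],[0,[0.04,-0.45,0],[0,0,0.012]],[0,[0.04,-0.45,0],[0,0,0.012]],[0,[0.04,-0.45,0],[0,0,0.012]]]}}

```text
time: 32.8
position: [0.4523, -0.0075, 0.2456]
tool_rot: [[0.982, -0.187, -0.004], [-0.187, -0.982, 0.001], [-0.004, -0.0, -1.0]]
ft_force: [1.3, -0.1, 0.2]
opening: 0.0855
gripper_force: 0.0
```

Emit:
{"method": "carry_out", "body": {"series": [[0,[0.04,-0.45,0],[0,0,0.012]],[0,[0.04,-0.45,0],[0,0,0.012]],[0,[0.04,-0.45,0],[0,0,0.012]],[0,[0.04,-0.45,0],[0,0,0.012]],[0,[0.04,-0.45,0],[0,0,0.012]],[0,[0.04,-0.45,0],[0,0,0.012]],[0,[0.04,-0.45,0],[0,0,0.012]],[0,[0.02,-0.43,0],[0,0,0.014]],[0,[0,0,0],[0,0,0]],[0,[0,0,0],[0,0,0]]]}}

```text
time: 33.8
position: [0.4766, -0.2924, 0.2454]
tool_rot: [[0.993, 0.116, -0.004], [0.116, -0.993, 0.004], [-0.003, -0.004, -1.0]]
ft_force: [0.2, 0.5, 0.0]
opening: 0.0855
gripper_force: 0.0
```

```bash
python3 - <<'E'
from h import *
t=pickle.load(open("top0.pkl","rb"));s=pickle.load(open("scene0.pkl","rb"))
print("pink jar",p2w(t,(449,189),.098),p2w(s,(431,218),.098))
# check jar model: draw lid/base circles for (.480,-.2917)
from math import *
o=cv2.resize(s["image"][170:260,350:440],None,fx=6,fy=6,interpolation=cv2.INTER_CUBIC)
for z,r in((.109,.0235),(.011,.0235)):
    p=w2p(s,[(.480+r*cos(a),-.2917+r*sin(a),z) for a in np.linspace(0,6.28,60)])
    cv2.polylines(o,[np.int32((p-[350,170])*6+2.5)],True,(0,255,0),1)
cv2.imwrite("pics/jar.png",o)
E
```

```text
pink jar [ 0.48500252 -0.41519764] [ 0.49884163 -0.42052058]
```

View pics/jar.png

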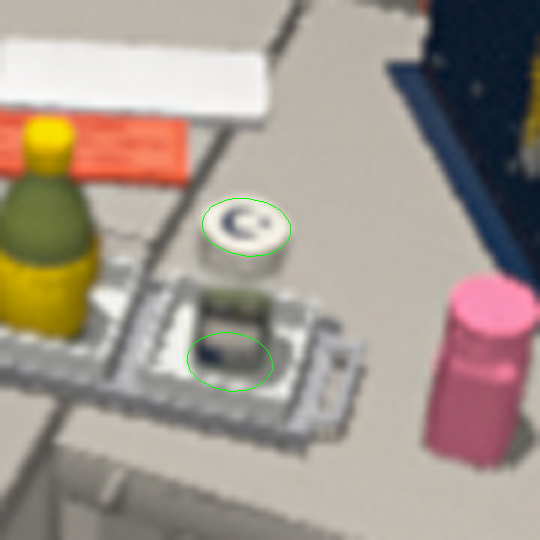

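The projected lid circle fits the jar at (246,227), and the pink look-alike is well clear at (480,370). I descend and grip.

Emit:
{"method": "carry_out", "body": {"series": [[0,[0.03,0,-0.3],[0,0,0]],[0,[0,0,-0.45],[0,0,0]],[0,[0,0,-0.45],[0,0,0]],[0,[0,0,-0.35],[0,0,0]],[0,[0,0,-0.3],[0,0,0]],[0,[0,0,-0.2],[0,0,0]],[0,[0,0,-0.1],[0,0,0]],[0,[0,0,0],[0,0,0]],[0.15,[0,0,0],[0,0,0]],[0.25,[0,0,0],[0,0,0]],[0.3,[0,0,0],[0,0,0]],[0.35,[0,0,0],[0,0,0]]], "grip_force": 30}}

```text
time: 35.0
position: [0.4807, -0.2932, 0.0769]
tool_rot: [[0.993, 0.118, 0.001], [0.118, -0.993, -0.001], [0.001, 0.001, -1.0]]
ft_force: [0.1, -0.2, -0.3]
opening: 0.0554
gripper_force: 0.0
```

Emit:
{"method": "carry_out", "body": {"series": [[0.4,[0,0,0],[0,0,0]],[0.45,[0,0,0],[0,0,0]],[0.5,[0,0,0],[0,0,0]],[0.55,[0,0,0],[0,0,0]],[0.6,[0,0,0],[0,0,0]],[0.6,[0,0,0],[0,0,0]]]}}

```text
time: 35.6
position: [0.4805, -0.2928, 0.0765]
tool_rot: [[0.993, 0.118, 0.0], [0.118, -0.993, -0.0], [0.0, 0.0, -1.0]]
ft_force: [0.0, 1.6, 6.5]
opening: 0.0461
gripper_force: 30.8
```

Emit:
{"method": "carry_out", "body": {"series": [[0.6,[0,0,0.05],[0,0,0]],[0.6,[0,0,0.15],[0,0,0]],[0.6,[0,0,0.3],[0,0,0]],[0.6,[0,0,0.35],[0,0,0]],[0.6,[0,0,0.35],[0,0,0]],[0.6,[0,0,0.2],[0,0,0]],[0.6,[0,0,0.1],[0,0,0]],[0.6,[0,0,0],[0,0,0]]]}}

```text
time: 36.4
position: [0.4809, -0.2933, 0.1974]
tool_rot: [[0.993, 0.118, 0.002], [0.118, -0.993, -0.002], [0.002, 0.002, -1.0]]
ft_force: [1.3, -0.2, -0.9]
opening: 0.0457
gripper_force: 31.1
```

Emit:
{"method": "carry_out", "body": {"series": [[0.6,[-0.015,0.1,0],[0,0,0]],[0.6,[-0.015,0.2,0],[0,0,0]],[0.6,[-0.015,0.3,0],[0,0,0]],[0.6,[-0.015,0.4,0],[0,0,0]],[0.6,[-0.015,0.4,0],[0,0,0]],[0.6,[-0.015,0.4,0],[0,0,0]],[0.6,[-0.015,0.4,0],[0,0,0]],[0.6,[-0.015,0.4,0],[0,0,0]]]}}

```text
time: 37.2
position: [0.469, -0.0819, 0.1946]
tool_rot: [[0.993, 0.118, -0.003], [0.118, -0.993, 0.002], [-0.003, -0.002, -1.0]]
ft_force: [1.0, -0.6, -1.8]
opening: 0.046
gripper_force: 31.1
```

Emit:
{"method": "carry_out", "body": {"series": [[0.6,[-0.015,0.4,0],[0,0,0]],[0.6,[-0.015,0.4,0],[0,0,0]],[0.6,[-0.015,0.4,0],[0,0,0]],[0.6,[-0.015,0.4,0],[0,0,0]],[0.6,[-0.015,0.4,0],[0,0,0]],[0.6,[-0.015,0.35,0],[0,0,0]],[0.6,[-0.015,0.2,0],[0,0,0]],[0.6,[-0.015,0.11,0],[0,0,0]],[0.6,[0,0,0],[0,0,0]],[0.6,[0,0,0],[0,0,0]]]}}

```text
time: 38.2
position: [0.4604, 0.1278, 0.1954]
tool_rot: [[0.993, 0.118, -0.001], [0.118, -0.993, -0.001], [-0.001, 0.0, -1.0]]
ft_force: [-0.4, -0.5, -1.7]
opening: 0.0464
gripper_force: 31.1
```

Emit:
{"method": "carry_out", "body": {"series": [[0.6,[0,0,-0.2],[0,0,0]],[0.6,[0,0,-0.3],[0,0,0]],[0.6,[0,0,-0.3],[0,0,0]],[0.6,[0,0,-0.2],[0,0,0]],[0.6,[0,0,-0.1],[0,0,0]],[0.6,[0,0,0],[0,0,0]],[0.6,[0,0,0],[0,0,0]]]}}

```text
time: 38.9
position: [0.4617, 0.1277, 0.1086]
tool_rot: [[0.993, 0.117, 0.001], [0.117, -0.993, 0.0], [0.001, 0.0, -1.0]]
ft_force: [0.5, 0.4, -1.3]
opening: 0.0462
gripper_force: 31.1
```

Emit:
{"method": "carry_out", "body": {"series": [[0.6,[0,0,-0.06],[0,0,0]],[0.6,[0,0,-0.05],[0,0,0]],[0.6,[0,0,-0.02],[0,0,0]],[0.6,[0,0,0],[0,0,0]],[0.6,[0,0,0],[0,0,0]]]}}

```text
time: 39.4
position: [0.4611, 0.1281, 0.0976]
tool_rot: [[0.993, 0.118, 0.0], [0.118, -0.993, 0.0], [0.0, 0.0, -1.0]]
ft_force: [-0.1, 0.0, -1.3]
opening: 0.046
gripper_force: 31.1
```

Emit:
{"method": "carry_out", "body": {"series": [[0.6,[0,0,-0.01],[0,0,0]],[0.6,[0,0,0],[0,0,0]],[0.6,[0,0,0],[0,0,0]]]}}

```text
time: 39.7
position: [0.4614, 0.1281, 0.0974]
tool_rot: [[0.993, 0.118, 0.001], [0.118, -0.993, -0.0], [0.001, 0.0, -1.0]]
ft_force: [-1.3, -0.4, 4.8]
opening: 0.046
gripper_force: 31.4
```

In contact. I release, rise and move aside to check.

Emit:
{"method": "carry_out", "body": {"series": [[0.5,[0,0,0.01],[0,0,0]],[0.4,[0,0,0],[0,0,0]],[0.3,[0,0,0],[0,0,0]],[0.2,[0,0,0],[0,0,0]],[0.1,[0,0,0],[0,0,0]],[0.1,[0,0,0],[0,0,0]],[0.1,[0,0,0.15],[0,0,0]],[0.1,[0,0,0.4],[0,0,0]],[0.1,[0,0,0.5],[0,0,0]],[0.1,[0,0,0.5],[0,0,0]],[0.1,[0,0,0.3],[0,0,0]]]}}

```text
time: 40.8
position: [0.4626, 0.1282, 0.2503]
tool_rot: [[0.993, 0.118, 0.006], [0.118, -0.993, 0.001], [0.006, 0.0, -1.0]]
ft_force: [0.7, -0.5, -0.5]
opening: 0.0765
gripper_force: 0.0
```

Emit:
{"method": "carry_out", "body": {"series": [[0.1,[-0.1,-0.2,0],[0,0,0]],[0.1,[0,-0.4,0],[0,0,0]],[0.1,[0,-0.5,0],[0,0,0]],[0.1,[0,-0.5,0],[0,0,0]],[0.1,[0,-0.5,0],[0,0,0]],[0.1,[0,-0.5,0],[0,0,0]],[0.1,[0,-0.5,0],[0,0,0]],[0.1,[0,-0.4,0],[0,0,0]],[0.1,[0,-0.2,0],[0,0,0]],[0.1,[0,0,0],[0,0,0]],[0.1,[0,0,0],[0,0,0]]]}}

```text
time: 41.9
position: [0.453, -0.1671, 0.2457]
tool_rot: [[0.993, 0.118, -0.0], [0.118, -0.993, 0.001], [0.0, -0.001, -1.0]]
ft_force: [0.1, 0.8, -0.0]
opening: 0.0767
gripper_force: 0.0
```

```bash
python3 - <<'E'
from plant import imaging
import cv2, numpy as np
c=imaging.capture("scene")["image"];t=imaging.capture("top")["image"]
r=lambda i,f:cv2.resize(i,None,fx=f,fy=f,interpolation=cv2.INTER_CUBIC)
a=r(c[130:250,220:340],3.3);b=r(t[110:230,180:300],3.3)
cv2.imwrite("pics/fin.png",np.hstack([a,b]))
E
```

```text
(no output)
```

View pics/fin.png

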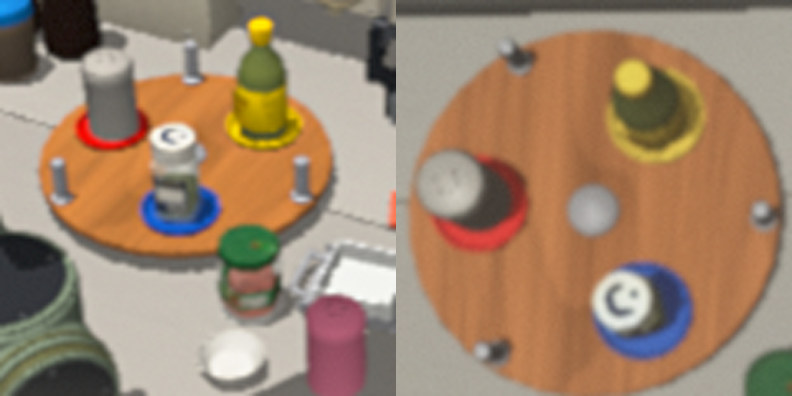

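All three stand upright inside their rims: shaker on red (110,125), bottle on yellow (262,125), jar on blue (178,205). The chili jar at (250,270) is untouched.

```bash
python3 -c "
from plant import job
print(job.hand_in())"
```

```text
the job is handed in; nothing more can be done
None
```

The job is handed in after about 42 s of arm time: the final pictures show the pepper shaker upright on red, the sesame oil on yellow and the spice jar on blue, with the chili jar where it was.

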